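# Change the setting block for the part on a granite comparator

### The job

The setting block is still under the tip of the dial comparator. Swing the ball lever back to raise the tip, draw the setting block out and put it down in its wooden rest; then push the other block, which waits on the granite, under the tip until it is fully home against the back stop between the guide strips, sliding it flat on the granite all the way and never lifting it. Finally swing the lever forward again so that the tip sits on that block, and leave the gauges and tools lying about where they are.

Things in the scene. Friction and masses are not known exactly. Their poses are not given: they have to be found in the camera images.
- comparator: Comparator stand, fixed on the plywood riser (riser top z = 0.152): dark granite slab 225 (x) x 320 (y) mm on feet, its flat top 28 mm above this origin. Origin at the level of its feet, under y = 0; +x = away from the robot. At the back (x = +75 mm, y = 0) a round column carries the head. The slab spans x = -120 to +105, y = -160 to +160 mm.
- stop (a point): Foot of the back stop's face on the granite, comparator x = +30 mm, y = 0, axes as the comparator's. The stop is a steel bar 16 mm high, 66 mm wide. From it two guide strips, 8 mm high, run 38 mm toward the robot, 49 mm apart inside (block 46 mm); then their mouth flares to 60 mm apart, ending 52 mm from the stop.
- head_edge (a point): Middle of the lower front edge of the grey head, 64 mm above the granite, comparator x = -26 mm, y = 0. The head is 50 mm wide, reaches from here back to the column, its top 51 mm higher; an upright dial, 54 mm across, stands on it 67 mm high. The spindle's guide under the head comes down to 58 mm above the granite.
- home (a point): Point on the granite under the tip (comparator x = -7 mm, y = 0, axes as the comparator's): where the origin of a block is when it is fully home, its end against the back stop. The near end of such a block stands 18 mm out in front of the head.
- lift_lever (a joint): Lift lever on the right (-y) of the head. 0 = leaning to the robot; the tip meets a 45 mm block at 0.05; grows as the ball swings back, away from the robot, to 1.40 rad, tip 13 mm up. Stays where left (2 N at the ball). Hinge axis: comparator y axis through x = +18 mm, 114 mm above its origin; the ball, at y = -62 mm, is 62 mm from it: 49 mm above, 38 mm in front at 0; upright at 0.66 rad.
- lever_ball (a point): Centre of the black 20 mm ball at the end of the lift lever.
- spindle: Measuring spindle, 8 mm rod with a round tip, which slides vertically in the head, moved by the lift lever (9.5 mm per rad); its origin is the tip's lowest point.
- setting_block: Setting block: grey ground steel block with a ground top plate, 74 (x) x 46 (y) x 45 mm high, 0.6 kg; at the start it is home under the tip. Origin = centre of the underside.
- part_block: The part: a block exactly like the setting block (74 x 46 x 45 mm), which at the start stands on the left part of the granite. Origin = centre of the underside.
- rest: Hardwood rest, fixed on the riser to the right of the comparator, 104 (x) x 76 (y) x 10 mm, with 5 mm high lips round a bay of 82 (x) x 53 (y) mm: across both ends, and along the middle 34 mm of both sides. Origin = centre of its underside; the bay's floor is 10 mm above it.
- plug_gauge: Bystander: upright steel plug gauge, 24 mm round, 60 mm high, on the granite at the back right. Origin = underside centre.
- small_ring: Bystander: ring gauge 44 mm across, 12 mm high, on the granite at the front right. Origin = underside centre.
- oil_can: Bystander: oil can 52 mm across, 105 mm high, on the riser behind the rest. Origin = underside centre.
- big_ring: Bystander: ring gauge 68 mm across, 16 mm high, on the riser at the back left. Origin = underside centre.
- edge_finder: Bystander: edge finder 68 mm long, 10 mm thick, lying on the granite at the back left. Origin = underside centre.
- try_square: Bystander: small try square 75 x 89 x 14 mm lying at the back of the riser. Origin = underside centre.
- centre_punch: Bystander: centre punch 90 mm long, 9 mm thick, lying at the back of the riser, left of the try square. Origin = underside centre.

How it is judged (in metres and radians):
On the way, in this order (a step that is already met when the one before it is completed fails the run):
1. the lever is swung back and the tip is up while the setting block is still in its place (value of joint lift_lever above 1.1 rad and horizontal distance between setting_block and home below 0.012 m), for 0.1 s.
2. the setting block is out from under the head, the tip still up (value of joint lift_lever above 1.1 rad and horizontal distance between setting_block and home above 0.09 m), for 0.1 s.
3. the part is fully home against the back stop, the tip still up (value of joint lift_lever above 1 rad and horizontal distance between part_block and home below 0.006 m and angle between the x axis of part_block and the x axis of comparator, either way round below 0.1 rad and z of part_block in the frame of home between -0.003 and 0.003 m), for 0.1 s.
At the end, for the whole second after the job is handed in: Part home: within 6 mm of site home, 0.1 rad, flat on the granite (3 mm). Lever forward (below 0.2 rad), tip resting on the part. Setting block flat on the floor of its rest, within 8 mm along and 7 mm across, 0.2 rad, either way round. Both blocks at rest (horizontal distance between part_block and home below 0.006 m and angle between the x axis of part_block and the x axis of comparator, either way round below 0.1 rad and z of part_block in the frame of home between -0.003 and 0.003 m and value of joint lift_lever below 0.2 rad and contact force between spindle and part_block above 0.1 N and x of setting_block in the frame of rest between -0.008 and 0.008 m and y of setting_block in the frame of rest between -0.007 and 0.007 m and z of setting_block in the frame of rest between 0.008 and 0.0125 m and angle between the x axis of setting_block and the x axis of rest, either way round below 0.2 rad and angle between setting_block's own z axis and vertical below 0.05 rad and linear speed of each of setting_block, part_block below 0.01 m/s); the robot touches nothing.
It fails at once if the part is lifted more than 8 mm off the granite or tipped over 0.2 rad (z of part_block in the frame of home above 0.008 m or angle between part_block's own z axis and vertical above 0.2 rad).
It fails at once if the part falls off the granite (z of part_block in the frame of home below -0.012 m).
It fails at once if the setting block is turned over (angle between setting_block's own z axis and vertical above 0.8 rad).
It fails at once if a bystander (gauge, ring, can or tool) is shifted more than 20 mm (distance of any of plug_gauge, small_ring, oil_can, big_ring, edge_finder, try_square, centre_punch from where it was at the start of the episode above 0.02 m).
It also fails if it takes over 72 s, if anything falls off the work surface, if the arm or the gripper's body presses on something with over 40 N, if the wrist force passes 120 N, or if a joint passes its speed limit or range.

### The arm

A 6-joint arm with a two-finger parallel gripper is mounted at the origin on a cart in front of the work surface, level with it; the furniture and walls round the work are solid. World frame = base frame: x ahead of the robot, y to its left, z up, the work surface at z = 0. Lengths are in m, angles in degrees, forces in N, time in s.
With the tool pointing down it reaches from about 0.3 to 0.75 m from the base axis. Payload 8.5 kg.
Tool frame: the origin (TCP) lies midway between the tips of the shut fingers; the grasp point (between the pads) lies grasp_offset behind it (grasp_offset is the distance from the TCP to the grasp point, in m); z points along the fingers, y is the line along which they close (so a half turn about z gives the same grasp; the last joint's range is limited). The gripper opens to 85 mm and grips with 20 to 120 N. Pads are 22 mm wide; open, the fingers measure 114 mm over their backs; the gripper's body (76 mm by 85 mm) begins 54 mm behind the grasp point. The pads swing forward as they close: fully open they stand 13 mm farther back than shut.
Start: joints at [55.903, 21.807, 74.336, -0, 83.858, -12.336], TCP at [0.204, 0.511, 0.231] pointing down, gripper open.
Joint ranges: [-178.18, 178.18], [-50.72, 133.34], [12.68, 142.11], [-81.47, 261.47], [9.98, 163.14], [-165.26, 165.26]. Speed limits (degrees/s): [136.94, 136.94, 180, 180, 180, 180].

### API

Orientations are given as a 3x3 rotation matrix whose columns are the frame's x, y, z axes.
In Python, from rig import observe, get_image, camera_params, close_job, grasp_offset gives the robot as it stands.
- The arm moves only by the shell command python3 -m handwheel 'ROWS' [OPENING] [FORCE]. ROWS is JSON, a list of rows, each a list of 2 entries, a list of its own where there are three numbers: the shift along the tool's x, y, z as a fraction of full scale, then the turn, a rotation vector about the tool's x, y, z as a fraction of full scale. In form: [[[dx, dy, dz], [ax, ay, az]], ...]. A call has 1 to 10 rows; each row is the pose to reach, as a shift and turn from the pose commanded when the call began, along the tool's axes at that moment, turning the shorter way round; what a row does not reach only later rows make up. Full scale, the value 1, is 0.5 m for a shift and pi rad for a turn. A row lasts 1/10 s, in which the tool goes at most 50 mm and 8.59 degrees, less where a joint would pass 70% of its speed; a pose out of reach is approached as far as the arm can. A call with a number of a shift or a turn outside -1 to 1 is refused whole. A call with a gripper value outside its range is refused whole. OPENING is the opening, from 0 (shut) to 1 (fully open), set as the call begins (- or left out, the last holds). The fingers move at their own pace and stop on an object; FORCE is the grip in N (left out, the last holds). Time passes only in rows, so rows that repeat a pose let the fingers close. It gives the time, the measured TCP pose, the force, the opening and the grip force at its end, in the units of the state.
- observe(): the state, without advancing time (a new reading comes with each control period).
- get_image(name): name is "scene" or "side" or "wrist"; returns (picture, depth): 480x640x3 uint8, red, green, blue; 480x640 float32, m along the optical axis (not along the pixel's ray), 0 where there is no reading.
- camera_params(name): a dict with "K" (3x3 intrinsics, pixels), "k1" (the pictures are not rectified: a ray, as slopes to the right and down, at radius r is drawn at 1 + k1 r^2 times it, then the intrinsics apply), "R" (3x3) and "t" (3): a world point X has camera coordinates R X + t. Camera axes: x right, y down, z forward; pixel columns grow to the right and rows downward; lengths in m; the calibration is good to about 2 mm. A picture is of the moment at which its call begins: read the wrist's pose just before it. camera_params takes no time and is no camera call; for the wrist camera it gives the pose at the moment of the call.
- close_job(): hands the job in; it is judged then, once.
The state is a dict: "time_s": time; "q": joint angles; "qvel": joint speeds; "joint_efforts": joint torques, N m; "position": TCP position; "tool_rot": TCP orientation; "ft_force": force on the tool from outside, world axes, zero at the start; "wrist_torque": the same for the moment, N m; "grip_width": finger opening in m; "gripper_force": force on a finger pad.
Only numpy, scipy, OpenCV 4.12 (cv2) and the standard library are available. Lean on these libraries where they do the work, as an engineer would, in place of code of your own. Each camera call takes 0.05 s, during which the arm holds its last target. There are 200 camera calls.

## Working session

There is one attempt and no reset: what is moved stays moved. The work goes in short steps, Python scripts to look and compute and a shell command to move; the robot and the scene stay as the last step left them, time stands still between calls to the robot, and variables do not carry over. Pictures are saved under pics/ and viewed, at most 10 in all, crops included, and the job is handed in when it is done.

```bash
ls; mkdir -p pics; python3 - <<'E'
from rig import *
import cv2,numpy as np
s=observe();print({k:np.round(v,3).tolist() for k,v in s.items()}, grasp_offset() if callable(grasp_offset) else grasp_offset)
for n in("scene","side"):
    im,d=get_image(n);cv2.imwrite(f"pics/{n}0.png",im[:,:,::-1]);np.save(f"{n}0.npy",d)
    p=camera_params(n);print(n,{k:np.round(v,4).tolist() for k,v in p.items()})
E
```

```text
pics
{'time_s': 0.0, 'q': [55.902, 21.843, 74.385, 0.0, 83.861, -12.336], 'qvel': [-0.016, -0.076, 0.096, 0.026, -0.013, -0.006], 'joint_efforts': [-0.0, -44.846, -23.128, -0.0, 0.005, -0.0], 'position': [0.204, 0.511, 0.231], 'tool_rot': [[-0.929, 0.371, -0.001], [0.371, 0.929, -0.001], [0.0, -0.002, -1.0]], 'ft_force': [-0.25, -0.461, -0.028], 'wrist_torque': [-0.015, 0.043, 0.041], 'gripper_force': 0.0, 'grip_width': 0.085} 0.0187
scene {'K': [[444.5279, 0.0, 317.9983], [0.0, 444.5279, 241.967], [0.0, 0.0, 1.0]], 'k1': -0.0182, 'R': [[-0.4859, -0.874, 0.0009], [-0.6157, 0.3415, -0.7101], [0.6203, -0.3456, -0.7041]], 't': [0.254, 0.5788, 0.6804]}
side {'K': [[538.1273, 0.0, 313.9096], [0.0, 538.1273, 242.0199], [0.0, 0.0, 1.0]], 'k1': -0.1487, 'R': [[-0.9966, -0.0823, -0.0054], [-0.0499, 0.6538, -0.755], [0.0656, -0.7522, -0.6557]], 't': [0.5626, 0.2527, 1.2902]}
```

View pics/scene0.png

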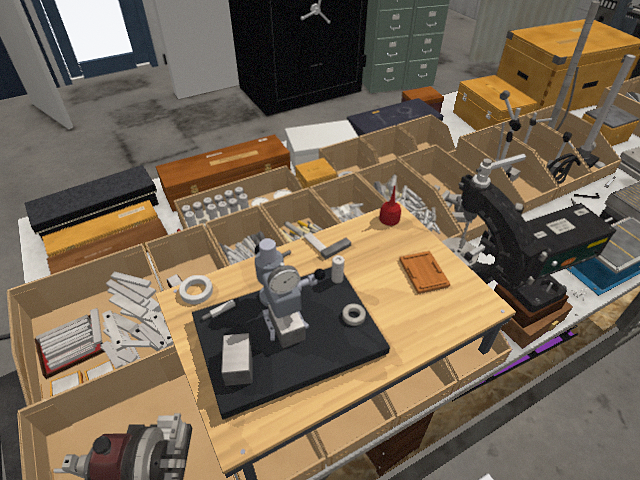

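View pics/side0.png

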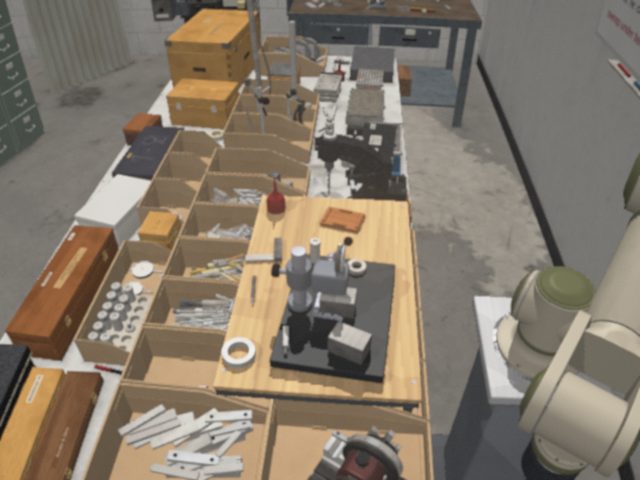

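The scene picture shows the slab with corners near (198,322), (345,277), (388,350) and (222,416). The part is at about (237,358), the setting block at (290,328), the lever ball at (319,274) and the rest at (425,271). The side picture agrees, with the part at (350,343) and the rest at (343,219).

```bash
cat > h.py <<'E'
from rig import *
import cv2,numpy as np
def cloud(n,d,p=None):
    p=p or camera_params(n);K=np.array(p["K"]);R=np.array(p["R"]);t=np.array(p["t"])
    v,u=np.mgrid[0:480,0:640]
    xy=cv2.undistortPoints(np.stack([u,v],-1).reshape(-1,1,2).astype(float),K,np.array([p["k1"],0,0,0.])).reshape(480,640,2)
    X=np.dstack([xy,np.ones((480,640))])*d[...,None]
    W=(X-t)@R; W[d<=0]=np.nan
    return W
def rect(P):
    (c,s,a)=cv2.minAreaRect((P[:,:2]*1000).astype(np.float32));return np.round(c,1),np.round(s,1),round(a,2),len(P)
def comps(W,lo,hi,box,minn=30):
    m=(W[...,2]>lo)&(W[...,2]<hi)&(W[...,0]>box[0])&(W[...,0]<box[1])&(W[...,1]>box[2])&(W[...,1]<box[3])
    n,l,st,_=cv2.connectedComponentsWithStats(m.astype(np.uint8),connectivity=4)
    for i in range(1,n):
        if st[i,4]>=minn: print(st[i,:4],rect(W[l==i]),"z",np.round(np.median(W[l==i][:,2]),4))
E
python3 - <<'E'
from h import *
B=(.2,.9,-.5,.5)
for n in("scene","side"):
    W=cloud(n,np.load(n+"0.npy"));print(n)
    for nm,px in dict(scene=dict(part=(237,348),setb=(290,335),ball=(319,274),rest=(425,271),slab=(340,330)),side=dict(part=(350,340),setb=(345,300),ball=(348,242),rest=(343,219),slab=(360,285)))[n].items(): print(nm,np.round(W[px[1],px[0]],4))
    for lo,hi in((.218,.232),(.172,.188),(.157,.171),(.146,.157)):
        print(lo);comps(W,lo,hi,B)
E
```

```text
scene
part [0.4849 0.1801 0.2255]
setb [0.4737 0.085  0.2101]
ball [0.487  0.0183 0.3259]
rest [ 0.5072 -0.2589  0.1614]
slab [ 0.4558 -0.0101  0.1807]
0.218
[463 210  14  10] (array([ 553.8, -410.4]), array([29.1, 17.8]), 35.3, 63) z 0.2246
[490 231  43  32] (array([ 440.9, -415.8]), array([107.5,  18.8]), 3.76, 231) z 0.225
[531 231  28  28] (array([ 413.8, -471.7]), array([56.3, 70.5]), 89.96, 243) z 0.222
[332 263  12   9] (array([562.3, -67.1]), array([22.7, 10.4]), 65.56, 57) z 0.2249
[268 304  38  33] (array([507.8,  75.5]), array([45.8, 74.8]), 84.76, 512) z 0.225
[222 333  28  42] (array([479.6, 185.2]), array([45.8, 74.9]), 67.18, 1070) z 0.2249
0.172
[379 209  22  11] (array([ 684.8, -285. ]), array([52. , 26.5]), 41.34, 120) z 0.1804
[464 240  62  38] (array([ 452.2, -409.2]), array([128.8,  59.7]), 32.7, 401) z 0.1804
[527 265  16   7] (array([ 386.6, -456.1]), array([30.6,  9.8]), 54.65, 71) z 0.1809
[192 266 198 150] (array([507.9,  75.4]), array([320. , 228.2]), 84.68, 12867) z 0.1801
[301 272  13   8] (array([606.1, -19.9]), array([29.4, 11.7]), 82.02, 32) z 0.1802
[
[... 3193 characters left out ...]
, 63.11, 592) z 0.1672
0.146
[363 184  25   7] (array([ 426.4, -411.4]), array([29.5, 71.6]), 75.59, 98) z 0.1515
[213 195 209 207] (array([536.7, -42.6]), array([641.1, 406.7]), 89.79, 19228) z 0.1516
[228 345  21  14] (array([704.3, 188.8]), array([32.5, 41.2]), 83.01, 216) z 0.1526
[349 434  18  18] (array([449.8, 370.6]), array([28.1, 34.1]), 65.26, 116) z 0.1527
[379 450  19  18] (array([399.6, 398.6]), array([31.7, 24.8]), 62.73, 155) z 0.151
[368 453  12   8] (array([426.7, 398.1]), array([ 5.6, 21.8]), 62.32, 34) z 0.1526
[338 462  12  14] (array([479.1, 426.1]), array([13.1, 26.2]), 25.4, 41) z 0.1526
[375 468   9  12] (array([415.7, 430.8]), array([26.5,  7.5]), 50.27, 54) z 0.1533
```

```bash
cat > t.py <<'E'
# t.py x y z(above granite, mm; home frame)  [tilt deg] [yaw deg offset from comparator]: shift/turn in handwheel units for the TCP
import sys;from h import *
from scipy.spatial.transform import Rotation as Ro
H=np.array([508,75.5,180.]);YC=-5.25
def tcp(x,y,z,tilt=0,yaw=0,base=H,b=YC):
    p=(base+Ro.from_euler('z',b,degrees=True).apply([x,y,z]))/1000
    R=Ro.from_euler('z',b+yaw,degrees=True)*Ro.from_matrix([[-1,0,0],[0,1,0],[0,0,-1]])*Ro.from_euler('y',-tilt,degrees=True)
    return p,R
def rows(p,R,s=None):
    s=s or observe();C=Ro.from_matrix(s["tool_rot"])
    d=C.inv().apply(p-np.array(s["position"]));w=(C.inv()*R).as_rotvec()
    print("shift",np.round(d/.5,4).tolist(),"turn",np.round(w/np.pi,4).tolist(),"mm",round(np.linalg.norm(d)*1000),"deg",round(np.degrees(np.linalg.norm(w)),1))
if __name__=="__main__":
    a=list(map(float,sys.argv[1:]));s=observe()
    C=Ro.from_euler('z',YC,degrees=True).inv()
    print("now home-frame mm",np.round(C.apply(np.array(s["position"])*1000-H),1),"F",np.round(C.apply(s["ft_force"]),1),"t",s["time_s"],"grip",s["grip_width"],s["gripper_force"])
    if a: rows(*tcp(*a))
E
python3 - <<'E'
from h import *
from t import *
for n in("scene","side"):
    W=cloud(n,np.load(n+"0.npy")).reshape(-1,3);L=Ro.from_euler('z',YC,degrees=True).inv().apply(W*1000-H)
    for a,b,c,d in((-40,20,-32,32),(20,60,-32,32),(60,120,-32,32),(-60,120,-90,-35)):
        m=(L[:,0]>a)&(L[:,0]<b)&(L[:,1]>c)&(L[:,1]<d)&(L[:,2]<300)&(L[:,2]>70);print(n,(a,b,c,d),m.sum(),np.round([L[m].min(0),L[m].max(0)],0).tolist())
E
echo; python3 t.py -58 -68 240; python3 t.py -58 -68 131
```

```text
scene (-40, 20, -32, 32) 1456 [[-21.0, -32.0, 70.0], [20.0, 26.0, 184.0]]
scene (20, 60, -32, 32) 162 [[20.0, -15.0, 72.0], [60.0, 24.0, 117.0]]
scene (60, 120, -32, 32) 720 [[60.0, -28.0, 70.0], [104.0, 25.0, 155.0]]
scene (-60, 120, -90, -35) 247 [[-19.0, -71.0, 78.0], [33.0, -35.0, 150.0]]
side (-40, 20, -32, 32) 784 [[-19.0, -27.0, 70.0], [20.0, 29.0, 183.0]]
side (20, 60, -32, 32) 553 [[20.0, -24.0, 70.0], [60.0, 28.0, 119.0]]
side (60, 120, -32, 32) 846 [[60.0, -26.0, 70.0], [120.0, 28.0, 154.0]]
side (-60, 120, -90, -35) 147 [[-19.0, -69.0, 81.0], [33.0, -47.0, 148.0]]

now home-frame mm [-342.8  405.4   50.8] F [ 0.8 -1.3 -0.2] t 0.1 grip 0.08530000567818867 0.0
shift [-0.8151, -0.7464, -0.3777] turn [-0.0004, -0.0001, -0.0917] mm 584 deg 16.5
now home-frame mm [-342.8  405.4   50.8] F [ 0.8 -1.3 -0.2] t 0.1 grip 0.08530000567818867 0.0
shift [-0.8151, -0.7461, -0.1597] turn [-0.0004, -0.0001, -0.0917] mm 558 deg 16.5
```

```bash
python3 -m handwheel '[[[0,0,-0.1],[0,0,0]],[[0,0,-0.2],[0,0,0]],[[-0.06,-0.06,-0.28],[0,0,-0.02]],[[-0.12,-0.12,-0.34],[0,0,-0.04]],[[-0.18,-0.18,-0.378],[0,0,-0.06]],[[-0.25,-0.24,-0.378],[0,0,-0.08]],[[-0.32,-0.3,-0.378],[0,0,-0.0917]],[[-0.39,-0.36,-0.378],[0,0,-0.0917]],[[-0.46,-0.42,-0.378],[0,0,-0.0917]],[[-0.53,-0.48,-0.378],[0,0,-0.0917]]]' 0 60; python3 t.py -58 -68 240
```

```text
time_s: 1.1
position: [0.3613, 0.1879, 0.4202]
tool_rot: [[-0.996, 0.091, -0.0], [0.091, 0.996, -0.0], [0.0, -0.0, -1.0]]
ft_force: [0.6, 0.9, -0.1]
grip_width: 0.0001
gripper_force: 0.0
now home-frame mm [-156.4   98.5  240.2] F [ 0.5  0.9 -0.1] t 1.1 grip 6.587678748881946e-05 0.0
shift [-0.1967, -0.333, 0.0004] turn [-0.0, -0.0001, 0.0] mm 193 deg 0.0
```

```bash
python3 -m handwheel '[[[-0.05,-0.09,0],[0,0,0]],[[-0.1,-0.18,0],[0,0,0]],[[-0.15,-0.26,0],[0,0,0]],[[-0.197,-0.333,0],[0,0,0]],[[-0.197,-0.333,0.08],[0,0,0]],[[-0.197,-0.333,0.16],[0,0,0]],[[-0.197,-0.333,0.218],[0,0,0]],[[-0.197,-0.333,0.218],[0,0,0]]]'; python3 t.py 10 -68 131
python3 -m handwheel '[[[-0.04,0,0],[0,0,0]],[[-0.07,0,0],[0,0,0]],[[-0.1,0,0],[0,0,0]],[[-0.13,0,0],[0,0,0]],[[-0.136,0,0],[0,0,0]],[[-0.136,0,0],[0,0,0]]]';python3 t.py 43 -68 131
```

```text
time_s: 1.9
position: [0.4424, 0.015, 0.3081]
tool_rot: [[-0.996, 0.092, -0.008], [0.092, 0.996, 0.002], [0.008, 0.001, -1.0]]
ft_force: [0.1, 0.1, 0.5]
grip_width: -0.0001
gripper_force: 0.0
now home-frame mm [-59.8 -66.2 128.1] F [0.  0.1 0.5] t 1.9 grip -0.00011678437419623319 0.0
shift [-0.1395, -0.0035, -0.0068] turn [0.0003, -0.0024, -0.0001] mm 70 deg 0.4
time_s: 2.5
position: [0.5119, 0.0086, 0.3121]
tool_rot: [[-0.996, 0.091, 0.001], [0.091, 0.996, -0.0], [-0.001, -0.0, -1.0]]
ft_force: [-0.3, 0.5, -0.3]
grip_width: 0.0001
gripper_force: 0.0
now home-frame mm [ 10.  -66.3 132.1] F [-0.4  0.5 -0.3] t 2.5 grip 0.00013951033591814817 0.0
shift [-0.066, -0.0035, 0.0023] turn [-0.0001, 0.0003, 0.0] mm 33 deg 0.1
```

```bash
python3 -m handwheel '[[[-0.02,0,0],[0,0,0]],[[-0.04,0,0],[0,0,0]],[[-0.055,0,0],[0,0,0]],[[-0.066,0,0],[0,0,0]],[[-0.066,0,0],[0,0,0]]]';python3 t.py 43 -68 131; python3 - <<'E'
from h import *
from t import *
im,d=get_image("side");cv2.imwrite("pics/side1.png",cv2.resize(im[200:400,220:460,::-1],None,fx=3,fy=3))
W=cloud("side",d).reshape(-1,3);L=Ro.from_euler('z',YC,degrees=True).inv().apply(W*1000-H)
E
```

```text
time_s: 3.0
position: [0.5451, 0.0055, 0.3108]
tool_rot: [[-0.996, 0.092, -0.001], [0.092, 0.996, 0.0], [0.001, 0.0, -1.0]]
ft_force: [-1.0, -1.0, -1.4]
grip_width: 0.0003
gripper_force: 0.6
now home-frame mm [ 43.3 -66.4 130.8] F [-0.9 -1.1 -1.4] t 3.0 grip 0.00027540005895111073 0.6055032648146152
shift [0.0007, -0.0033, -0.0004] turn [0.0, -0.0002, -0.0] mm 2 deg 0.0
```

View pics/side1.png

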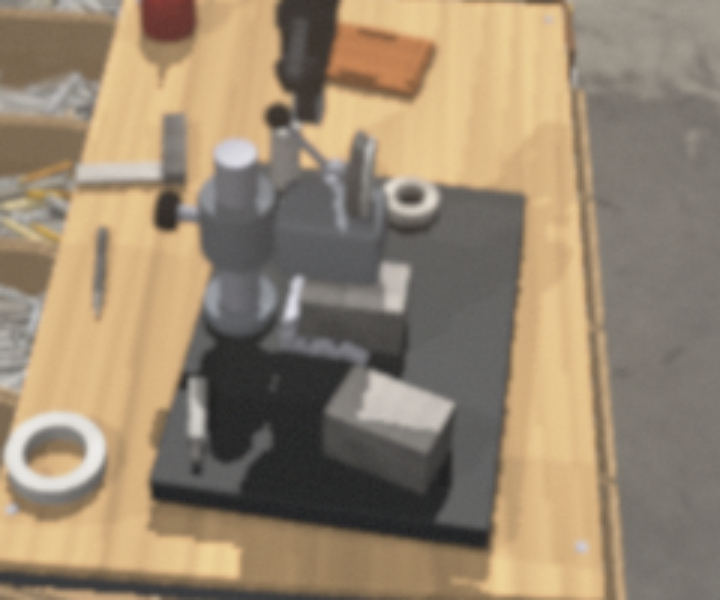

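The crop shows the lever swung back, with the ball at crop (278,116) just behind the fingertips at (308,110). The setting block is still home. I'll measure the ball to confirm the angle, then work out the retreat and the tilted grasp.

```bash
python3 - <<'E'
from h import *
from t import *
im,d=get_image("side")
W=cloud("side",d);L=Ro.from_euler('z',YC,degrees=True).inv().apply(W.reshape(-1,3)*1000-H).reshape(480,640,3)
for v in (235,237,239,241):print([np.round(L[v,u]).tolist() for u in (309,312,315)])
E
echo retreat; python3 t.py -110 -68 200;
```

```text
[[71.0, -67.0, 138.0], [64.0, -63.0, 143.0], [93.0, -263.0, -29.0]]
[[70.0, -59.0, 139.0], [64.0, -59.0, 140.0], [58.0, -61.0, 139.0]]
[[69.0, -55.0, 138.0], [63.0, -54.0, 139.0], [57.0, -59.0, 136.0]]
[[69.0, -53.0, 134.0], [63.0, -53.0, 134.0], [57.0, -57.0, 132.0]]
retreat
now home-frame mm [ 43.3 -66.3 131.7] F [-0.5  0.  -0.4] t 3.1 grip -7.081752389655503e-05 0.10340983048081398
shift [0.3063, -0.0035, -0.1373] turn [0.0, 0.0006, -0.0] mm 168 deg 0.1
```

```bash
python3 -m handwheel '[[[0.1,0,0],[0,0,0]],[[0.2,0,0],[0,0,0]],[[0.3,0,-0.02],[0,0,0]],[[0.32,0,-0.04],[0,-0.04,0]],[[0.32,0.04,-0.04],[0,-0.08,0]],[[0.32,0.1,-0.04],[0,-0.12,0]],[[0.32,0.135,-0.04],[0,-0.16,0]],[[0.32,0.135,-0.04],[0,-0.2,0]],[[0.32,0.135,-0.04],[0,-0.25,0]],[[0.32,0.135,-0.04],[0,-0.25,0]]]' 1 90; python3 t.py -15 0 14 45; python3 t.py -65 0 64 45
```

```text
time_s: 4.1
position: [0.389, 0.088, 0.3303]
tool_rot: [[-0.703, 0.091, 0.705], [0.064, 0.996, -0.064], [-0.708, 0.0, -0.706]]
ft_force: [0.3, 0.5, 0.5]
grip_width: 0.0852
gripper_force: 0.0
now home-frame mm [-119.6    1.6  150.3] F [0.3 0.5 0.5] t 4.1 grip 0.08524692814274402 0.0
shift [0.0452, -0.0035, 0.3407] turn [0.0003, 0.0004, 0.0002] mm 172 deg 0.1
now home-frame mm [-119.6    1.6  150.3] F [0.3 0.5 0.5] t 4.1 grip 0.08524692814274402 0.0
shift [0.045, -0.0034, 0.1993] turn [0.0003, 0.0004, 0.0002] mm 102 deg 0.1
```

```bash
python3 -m handwheel '[[[0.045,-0.0035,0.05],[0,0,0]],[[0.045,-0.0035,0.12],[0,0,0]],[[0.045,-0.0035,0.18],[0,0,0]],[[0.045,-0.0035,0.23],[0,0,0]],[[0.045,-0.0035,0.27],[0,0,0]],[[0.045,-0.0035,0.31],[0,0,0]],[[0.045,-0.0035,0.34],[0,0,0]],[[0.045,-0.0035,0.341],[0,0,0]],[[0.045,-0.0035,0.341],[0,0,0]]]'; python3 t.py -15 0 14 45
```

```text
time_s: 5.0
position: [0.4961, 0.0758, 0.1952]
tool_rot: [[-0.705, 0.092, 0.703], [0.065, 0.996, -0.065], [-0.706, -0.0, -0.708]]
ft_force: [-0.7, 0.2, -0.4]
grip_width: 0.0852
gripper_force: 0.0
now home-frame mm [-11.9  -0.7  15.2] F [-0.7  0.1 -0.4] t 5.0 grip 0.0851678755678534 0.0
shift [0.0061, 0.0015, -0.0027] turn [-0.0001, -0.0004, -0.0001] mm 3 deg 0.1
```

```bash
python3 - <<'E'
from h import *
im,d=get_image("scene");cv2.imwrite("pics/s2.png",cv2.resize(im[200:400,190:430,::-1],None,fx=3,fy=3))
E
```

```text
(no output)
```

View pics/s2.png

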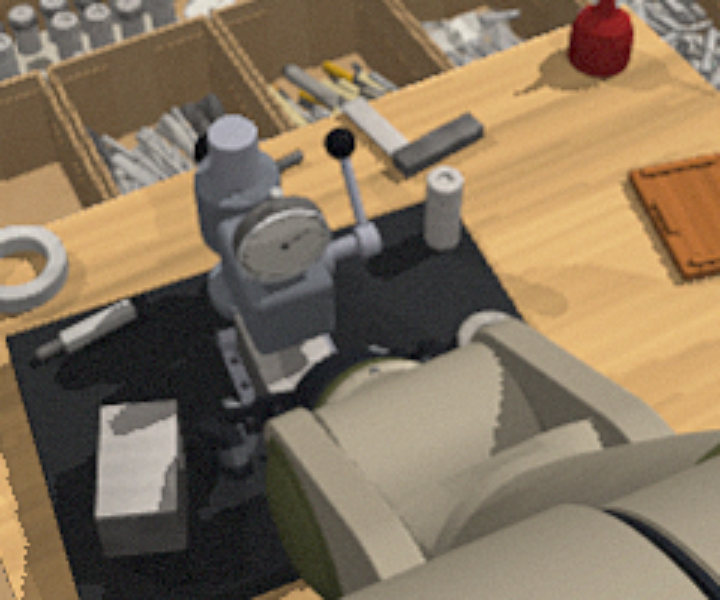

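The crop shows the lever back, ball at (340,142), and the gripper in place around the near end of the setting block at (300,365). The part at (140,480) is clear of it. Next I grip.

```bash
python3 -m handwheel '[[[0,0,0],[0,0,0]],[[0,0,0],[0,0,0]],[[0,0,0],[0,0,0]],[[0,0,0],[0,0,0]],[[0,0,0],[0,0,0]],[[0,0,0],[0,0,0]]]' 0 100; python3 t.py -15 0 14 45
```

```text
time_s: 5.65
position: [0.4951, 0.0763, 0.1957]
tool_rot: [[-0.703, 0.092, 0.705], [0.065, 0.996, -0.065], [-0.708, 0.0, -0.706]]
ft_force: [-6.1, 0.0, 7.7]
grip_width: 0.0448
gripper_force: 101.4
now home-frame mm [-13.   -0.4  15.7] F [-6.1 -0.5  7.7] t 5.65 grip 0.04483361600696521 101.37109994888306
shift [0.0053, 0.0008, -0.0005] turn [0.0, 0.0005, -0.0002] mm 3 deg 0.1
```

Gripped. Next I draw it straight out, 110 mm, and then raise it a little.

```bash
python3 -m handwheel '[[[0.014,0,-0.014],[0,0,0]],[[0.035,0,-0.035],[0,0,0]],[[0.06,0,-0.06],[0,0,0]],[[0.085,0,-0.085],[0,0,0]],[[0.11,0,-0.11],[0,0,0]],[[0.135,0,-0.135],[0,0,0]],[[0.15,0,-0.15],[0,0,0]],[[0.156,0,-0.156],[0,0,0]],[[0.156,0,-0.156],[0,0,0]],[[0.156,0,-0.156],[0,0,0]]]'; python3 t.py
```

```text
time_s: 6.65
position: [0.3857, 0.0863, 0.1976]
tool_rot: [[-0.706, 0.092, 0.702], [0.065, 0.996, -0.065], [-0.705, -0.0, -0.709]]
ft_force: [-0.3, 0.9, -5.2]
grip_width: 0.0445
gripper_force: 103.1
now home-frame mm [-122.8   -0.5   17.6] F [-0.4  0.8 -5.2] t 6.65 grip 0.04452104795961736 103.07314038276672
```

```bash
python3 -m handwheel '[[[-0.01,0,-0.01],[0,0,0]],[[-0.03,0,-0.03],[0,0,0]],[[-0.06,0,-0.06],[0,0,0]],[[-0.09,0,-0.09],[0,0,0]],[[-0.11,0,-0.11],[0,0,0]],[[-0.12,0,-0.12],[0,0,0]],[[-0.12,0,-0.12],[0,0,0]]]'; python3 t.py; python3 - <<'E'
from h import *
from t import *
B=(.3,.65,-.1,.3)
for n in("scene","side"):
    im,d=get_image(n);cv2.imwrite(f"pics/{n}3.png",im[:,:,::-1]);W=cloud(n,d);print(n)
    comps(W,.22,.23,B);comps(W,.295,.325,(.3,.46,-.1,.3))
E
```

```text
time_s: 7.35
position: [0.386, 0.0862, 0.2829]
tool_rot: [[-0.705, 0.092, 0.703], [0.065, 0.996, -0.065], [-0.706, -0.0, -0.708]]
ft_force: [-0.1, 0.1, -5.7]
grip_width: 0.0445
gripper_force: 102.9
now home-frame mm [-122.5   -0.5  102.9] F [-0.1  0.1 -5.7] t 7.35 grip 0.04453113564962304 102.91784405708313
scene
[332 265  12   6] (array([561.6, -66.9]), array([23., 11.]), 67.85, 37) z 0.2249
[222 333  28  42] (array([479. , 185.2]), array([45.3, 75. ]), 67.15, 1047) z 0.225
[287 312  50  51] (array([400. ,  91.9]), array([77.4, 78.1]), 3.47, 1206) z 0.3121
[296 362  10  11] (array([351.1, 124.3]), array([13.9, 11. ]), 80.88, 74) z 0.3206
side
[309 245  10   7] (array([570.5, -61.3]), array([10.8, 22.7]), 76.74, 32) z 0.2244
[292 289  14   6] (array([589.4,  77.5]), array([27.4, 13.3]), 4.14, 45) z 0.2254
[328 322  44  30] (array([478.7, 185.9]), array([49.6, 74.8]), 66.1, 757) z 0.2247
[375 255  55  38] (array([385.9,  99.2]), array([100.8,  99.7]), 89.33, 1120) z 0.3111
```

```bash
python3 - <<'E'
from h import *
from t import *
from scipy.optimize import minimize
W=cloud("scene",get_image("scene")[1]).reshape(-1,3)
m=(W[:,2]>.308)&(W[:,2]<.316)&(W[:,0]>.35)&(W[:,0]<.46)&(W[:,1]>.05)&(W[:,1]<.13)
P=W[m];c=np.linalg.lstsq(np.c_[P[:,:2],np.ones(len(P))],P[:,2],rcond=None)[0];print("block plane slopes",c,m.sum(),rect(P))
for n in("scene","side"):
    d=np.load(n+"0.npy");W=cloud(n,d).reshape(-1,3)
    b=(abs(W[:,0]-.51)<.08)&(abs(W[:,1]+.257)<.08)
    for lo,hi in((.158,.17),(.1645,.17),(.155,.17)):
        Q=W[b&(W[:,2]>lo)&(W[:,2]<hi)];print(n,lo,rect(Q))
    Q=W[b&(W[:,2]>.158)&(W[:,2]<.172)][:,:2]*1000
    # robust: rectangle by minimising points outside/inside support at fixed size 104x76
    def f(x):
        a=np.radians(x[2]);q=(Q-x[:2])@np.array([[np.cos(a),-np.sin(a)],[np.sin(a),np.cos(a)]])
        ex=np.maximum(abs(q)-[52,38],0);return (ex**2).sum()
    r=minimize(f,[510,-257,-15],method="Nelder-Mead",options=dict(xatol=.01,fatol=.01));print(r.x,r.fun,len(Q))
E
```

```text
block plane slopes [-0.00670749  0.00321977  0.31310527] 1052 (array([393.4,  92.2]), array([85.2, 65. ]), 0.93, 1052)
scene 0.158 (array([ 510.3, -257.4]), array([ 77.3, 105.4]), 75.89, 1266)
scene 0.1645 (array([ 512. , -258.1]), array([68.3, 97.7]), 74.67, 247)
scene 0.155 (array([ 513.6, -257.1]), array([150.6, 156. ]), 1.17, 1366)
[ 510.60829438 -257.58490909  -13.99442735] 3.335359991749465 1267
side 0.158 (array([ 511.4, -255. ]), array([ 80.8, 104.7]), 76.89, 687)
side 0.1645 (array([ 509.7, -254. ]), array([71.5, 97.8]), 75.52, 79)
side 0.155 (array([ 507.8, -244.4]), array([157.6, 129.5]), 75.86, 773)
[ 510.94915761 -255.84076983  -13.75818606] 14.59009463878693 688
```

```bash
python3 - <<'E'
import cv2
im=cv2.imread("pics/scene0.png");cv2.imwrite("pics/rest.png",cv2.resize(im[240:304,388:464],None,fx=8,fy=8,interpolation=cv2.INTER_CUBIC))
E
```

```text
(no output)
```

View pics/rest.png

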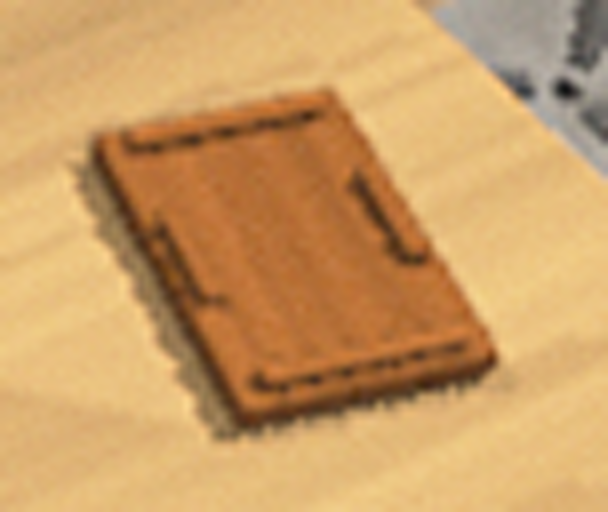

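The crop shows the rest's top corners near crop (97,140), (330,92), (493,352) and (240,415). The end lips have their inner edges at (127,147)-(322,112) and (255,383)-(470,347).

```bash
python3 - <<'E'
from h import *
from t import *
p=camera_params("scene");K=np.array(p["K"]);R=np.array(p["R"]);t=np.array(p["t"])
def ray(px,z):
    q=cv2.undistortPoints(np.array([[px]],float),K,np.array([p["k1"],0,0,0.]))[0,0]
    d=R.T@np.array([*q,1]);o=-R.T@t;return (o+d*(z-o[2])/d[2])*1000
C=np.array([ray(((u+.5)/8-.5+388,(v+.5)/8-.5+240),.167)[:2] for u,v in((97,140),(330,92),(493,352),(240,415))])
print(C.round(1),C.mean(0).round(1),rect(C/1000),[np.linalg.norm(C[i]-C[i-1]).round(1) for i in range(4)])
# block now & TCP target over the rest: block centre = TCP + 13 x, -15.7 z in the block frame
for nm,z in(("above",60),("low",5),("floor",0)):
    pp,Rr=tcp(-13,0.4,15.7+z,45,0,np.array([510.5,-257,162.]),-14.2);print(nm);rows(pp,Rr)
E
```

```text
[[ 564.1 -231.7]
 [ 547.2 -300.7]
 [ 450.8 -277.2]
 [ 466.5 -205.4]] [ 507.2 -253.7] (array([ 506.8, -253.1]), array([ 73.5, 101.1]), 76.19, 4) [np.float64(101.1), np.float64(71.1), np.float64(99.2), np.float64(73.5)]
above
shift [-0.1426, -0.6559, 0.2638] turn [0.0349, -0.0016, 0.0352] mm 361 deg 8.9
low
shift [-0.0652, -0.6558, 0.3419] turn [0.0349, -0.0016, 0.0352] mm 371 deg 8.9
floor
shift [-0.0581, -0.6558, 0.349] turn [0.0349, -0.0016, 0.0352] mm 373 deg 8.9
```

```bash
python3 - <<'E'
from h import *
from t import *
from scipy.optimize import minimize
def proj(X,p):
    K=np.array(p["K"]);Y=X@np.array(p["R"]).T+np.array(p["t"]);q=Y[:,:2]/Y[:,2:];q=q*(1+p["k1"]*(q**2).sum(1,keepdims=True));return q*[K[0,0],K[1,1]]+[K[0,2],K[1,2]]
def fit(n,box):
    im=cv2.imread(f"pics/{n}0.png");u0,v0,u1,v1=box;p=camera_params(n)
    c=cv2.GaussianBlur(im,(3,3),0)[v0:v1,u0:u1].astype(float)
    r=c[...,0]/c[...,2]   # blue/red
    S=8;R=cv2.resize(r,None,fx=S,fy=S,interpolation=cv2.INTER_LINEAR)
    lo,hi=np.percentile(r,5),np.percentile(r,80);w=np.clip((R-lo)/(hi-lo),0,1)-.5
    def f(x):
        b=Ro.from_euler('z',x[2],degrees=True).apply([[sx*52,sy*38,z] for sx in(-1,1) for sy in(-1,1) for z in(0,15)])+[x[0],x[1],152]
        q=(proj(b/1000,p)-[u0,v0]+.5)*S-.5
        m=np.zeros(R.shape,np.uint8);cv2.fillConvexPoly(m,cv2.convexHull(np.round(q*16).astype(np.int32)),1,shift=4)
        return (w*m).sum()
    best=min((minimize(f,[510+a,-256+b,-14],method="Nelder-Mead",options=dict(initial_simplex=np.array([[510+a,-256+b,-14],[514+a,-256+b,-14],[510+a,-252+b,-14],[510+a,-256+b,-10]]))) for a in(-3,3) for b in(-3,3)),key=lambda r:r.fun)
    print(n,best.x.round(2),best.fun, lo,hi)
fit("scene",(385,238,468,308));fit("side",(312,198,374,242))
E
```

```text
scene [ 510.93 -257.43  -15.18] -33893.553549819975 0.2967032967032967 0.5470085470085471
side [ 509.96 -257.51  -13.14] -16386.69924407793 0.4472361809045226 0.6336206896551724
```

```bash
cat > r.py <<'E'
from t import *
B=np.array([510.5,-257.4,162.])
def show(z,dx=0,dy=0):
    rows(*tcp(-13+dx,0.4+dy,15.7+z,45,0,B,-14.5))
if __name__=="__main__":
    s=observe();print("block-ish in rest frame",np.round(Ro.from_euler('z',14.5,degrees=True).apply(np.array(s["position"])*1000-B)+[13,-.4,-15.7],1))
    [show(float(a)) for a in sys.argv[1:]]
E
python3 r.py 70
python3 -m handwheel '[[[0,-0.05,0],[0,0,0]],[[0,-0.13,0],[0,0,0]],[[0,-0.21,0],[0,0,0]],[[0,-0.29,0],[0,0,0]],[[-0.02,-0.37,0.03],[0.01,0,0.01]],[[-0.04,-0.45,0.07],[0.02,0,0.02]],[[-0.07,-0.53,0.12],[0.03,0,0.03]],[[-0.1,-0.6,0.17],[0.035,0,0.035]],[[-0.13,-0.64,0.22],[0.035,0,0.035]],[[-0.15,-0.656,0.25],[0.035,0,0.035]]]'; python3 r.py 20 4 0
```

```text
block-ish in rest frame [-194.3  301.   103.5]
shift [-0.1567, -0.6565, 0.2496] turn [0.0361, -0.0016, 0.0364] mm 360 deg 9.2
time_s: 8.5
position: [0.4974, -0.257, 0.2445]
tool_rot: [[-0.688, 0.248, 0.681], [0.176, 0.969, -0.175], [-0.704, -0.001, -0.71]]
ft_force: [-0.2, -0.4, -4.7]
grip_width: 0.045
gripper_force: 103.9
block-ish in rest frame [ 0.2 -3.3 66.8]
shift [0.0662, 0.0067, 0.0662] turn [0.0003, -0.0015, 0.0007] mm 47 deg 0.3
shift [0.0887, 0.0067, 0.0889] turn [0.0003, -0.0015, 0.0007] mm 63 deg 0.3
shift [0.0943, 0.0067, 0.0946] turn [0.0003, -0.0015, 0.0007] mm 67 deg 0.3
```

```bash
python3 -m handwheel '[[[0.02,0.0067,0.02],[0,0,0]],[[0.05,0.0067,0.05],[0,0,0]],[[0.07,0.0067,0.07],[0,0,0]],[[0.073,0.0067,0.073],[0,0,0]],[[0.073,0.0067,0.073],[0,0,0]],[[0.073,0.0067,0.073],[0,0,0]]]'; python3 r.py 4 0;  python3 - <<'E'
from h import *
for n in("scene","side"):
    im,d=get_image(n);W=cloud(n,d);print(n);comps(W,.21,.232,(.42,.6,-.35,-.18))
    cv2.imwrite(f"pics/{n}5.png",im[:,:,::-1])
a=cv2.imread("pics/scene5.png")[220:310,370:470];b=cv2.imread("pics/side5.png")[180:260,300:400]
cv2.imwrite("pics/c5.png",np.vstack([cv2.resize(a,(400,360)) ,cv2.resize(b,(400,240))]) if 0 else np.hstack([cv2.resize(a,(400,360)),cv2.resize(b,(400,360))]))
E
```

```text
time_s: 9.1
position: [0.4998, -0.2493, 0.2003]
tool_rot: [[-0.691, 0.248, 0.679], [0.176, 0.969, -0.175], [-0.701, -0.002, -0.713]]
ft_force: [-0.2, -0.8, -4.7]
grip_width: 0.0447
gripper_force: 104.2
block-ish in rest frame [ 0.6  4.7 22.6]
shift [0.027, -0.0094, 0.0257] turn [0.0002, -0.0027, 0.001] mm 19 deg 0.5
shift [0.0326, -0.0094, 0.0314] turn [0.0002, -0.0027, 0.001] mm 23 deg 0.5
scene
side
[326 192  34  23] (array([ 512.6, -244.9]), array([67.5, 76.3]), 78.66, 472) z 0.2271
```

View pics/c5.png

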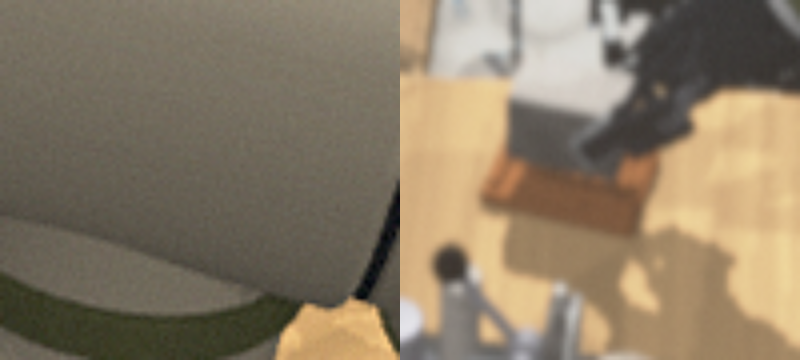

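The side half shows the block held level just above the rest at about (560,140), slightly too far toward +y. The arm hides the scene view. I'll correct in y from a settled reading.

```bash
python3 r.py 4 0; sleep 0; python3 - <<'E'
from h import *
from t import *
W=cloud("side",get_image("side")[1]).reshape(-1,3)
m=(abs(W[:,2]-.2285)<.006)&(abs(W[:,0]-.513)<.05)&(abs(W[:,1]+.25)<.05);P=W[m];print(np.median(P,0),rect(P))
q=Ro.from_euler('z',14.5,degrees=True).apply(P*1000-[510.5,-257.4,162])
print(np.percentile(q,[2,50,98],axis=0).round(1));print(np.linalg.lstsq(np.c_[q[:,:2],np.ones(len(q))],q[:,2],rcond=None)[0])
E
```

```text
block-ish in rest frame [ 0.5  4.8 22.6]
shift [0.0268, -0.0095, 0.0258] turn [0.0002, -0.0027, 0.0009] mm 19 deg 0.5
shift [0.0324, -0.0095, 0.0315] turn [0.0002, -0.0027, 0.0009] mm 23 deg 0.5
[ 0.51045603 -0.24823122  0.22809607] (array([ 507.8, -240.6]), array([69.9, 88.6]), 85.44, 355)
[[-35.6 -18.   61. ]
 [ -2.3   9.4  66.1]
 [ 34.9  38.1  70.5]]
[-1.71896214e-02 -2.23167514e-02  6.61525835e+01]
```

```bash
python3 -m handwheel '[[[0,-0.0095,0],[0,0,0]],[[0,-0.0095,0],[0,0,0]],[[0.01,-0.0095,0.01],[0,0,0]],[[0.019,-0.0095,0.018],[0,0,0]],[[0.019,-0.0095,0.018],[0,0,0]],[[0.019,-0.0095,0.018],[0,0,0]]]'; python3 r.py 0 -1
```

```text
time_s: 9.85
position: [0.5015, -0.2521, 0.1918]
tool_rot: [[-0.698, 0.252, 0.671], [0.182, 0.968, -0.174], [-0.693, 0.0, -0.721]]
ft_force: [0.1, -0.2, -4.5]
grip_width: 0.0445
gripper_force: 104.2
block-ish in rest frame [ 3.   2.5 14.1]
shift [0.0238, -0.005, 0.0162] turn [-0.0003, -0.0063, -0.0004] mm 15 deg 1.1
shift [0.0252, -0.005, 0.0176] turn [-0.0003, -0.0063, -0.0004] mm 16 deg 1.1
```

```bash
python3 -c "
from rig import observe;import numpy as np
s=observe();print(s['time_s'],np.round(s['q'],1),np.round(s['qvel'],2),np.round(s['position'],4),np.round(s['joint_efforts'],1))"; python3 -m handwheel '[[[0,0,0],[0,0,0]]]'; python3 r.py 0 -1
```

```text
9.85 [ -49.8   13.9  108.4   52.4   30.3 -165.2] [-0.21 -0.25 -0.17 -0.15  0.01 -0.03] [ 0.5015 -0.2521  0.1918] [  0.1 -34.6 -20.1   1.4  -0.8   0. ]
time_s: 9.95
position: [0.5015, -0.2522, 0.192]
tool_rot: [[-0.697, 0.252, 0.671], [0.181, 0.968, -0.175], [-0.693, -0.0, -0.721]]
ft_force: [0.3, -0.2, -5.3]
grip_width: 0.0441
gripper_force: 104.2
block-ish in rest frame [ 3.   2.3 14.3]
shift [0.0242, -0.0047, 0.0165] turn [-0.0004, -0.0062, -0.0003] mm 15 deg 1.1
shift [0.0256, -0.0047, 0.0179] turn [-0.0004, -0.0062, -0.0003] mm 16 deg 1.1
```

Joint 6 is at its limit. The bay allows about 5° of yaw play, so turning the block toward the arm's azimuth should free the joint.

```bash
sed -i 's/,B,-14.5)/,B,YR)/; s/^def show/YR=-19.5\ndef show/; s/14\.5,degrees/-YR,degrees/' r.py; python3 r.py 20 12
```

```text
block-ish in rest frame [ 2.8  1.5 14.3]
shift [-0.0036, -0.0024, -0.0122] turn [0.019, -0.0062, 0.0195] mm 6 deg 5.0
shift [0.0075, -0.0024, -0.0007] turn [0.019, -0.0062, 0.0195] mm 4 deg 5.0
```

```bash
python3 -m handwheel '[[[-0.0036,-0.0024,-0.0122],[0,0,0]],[[-0.0036,-0.0024,-0.0122],[0.01,-0.003,0.01]],[[-0.0036,-0.0024,-0.0122],[0.019,-0.0062,0.0195]],[[-0.0036,-0.0024,-0.0122],[0.019,-0.0062,0.0195]],[[-0.0036,-0.0024,-0.0122],[0.019,-0.0062,0.0195]],[[-0.0036,-0.0024,-0.0122],[0.019,-0.0062,0.0195]]]'; python3 r.py 8 0; python3 -c "
from rig import observe;import numpy as np
s=observe();print(np.round(s['q'],1))"
```

```text
time_s: 10.55
position: [0.4984, -0.2529, 0.1979]
tool_rot: [[-0.666, 0.333, 0.667], [0.236, 0.943, -0.236], [-0.707, -0.0, -0.707]]
ft_force: [0.4, 0.4, -4.2]
grip_width: 0.0445
gripper_force: 104.3
block-ish in rest frame [ 0.1 -0.2 20.2]
shift [0.0174, 0.0005, 0.0172] turn [0.0001, 0.0001, 0.0001] mm 12 deg 0.0
shift [0.0287, 0.0005, 0.0285] turn [0.0001, 0.0001, 0.0001] mm 20 deg 0.0
[ -48.5   12.7  109.5   52.    25.9 -160.4]
```

```bash
python3 -m handwheel '[[[0.005,0.0005,0.005],[0,0,0]],[[0.012,0.0005,0.012],[0,0,0]],[[0.0174,0.0005,0.0172],[0,0,0]],[[0.0174,0.0005,0.0172],[0,0,0]],[[0.0174,0.0005,0.0172],[0,0,0]]]'; python3 r.py 0 -1; python3 -c "
from rig import observe;import numpy as np
s=observe();print(np.round(s['q'],1))"
```

```text
time_s: 11.05
position: [0.4984, -0.2525, 0.1853]
tool_rot: [[-0.667, 0.334, 0.667], [0.236, 0.943, -0.236], [-0.707, 0.0, -0.707]]
ft_force: [0.2, -0.2, -4.9]
grip_width: 0.0446
gripper_force: 104.3
block-ish in rest frame [-0.1  0.2  7.6]
shift [0.0107, -0.0003, 0.0109] turn [0.0, -0.0, -0.0001] mm 8 deg 0.0
shift [0.0121, -0.0003, 0.0123] turn [0.0, -0.0, -0.0001] mm 9 deg 0.0
[ -48.5   14.   110.6   56.    24.4 -164.8]
```

```bash
python3 - <<'E'
import r;from t import *
rows(*tcp(-13,.4,15.7+2.5,43,0,r.B,-20.2))
E
```

```text
shift [0.0072, -0.0, 0.0074] turn [0.0027, 0.0111, 0.0027] mm 5 deg 2.1
```

```bash
python3 -m handwheel '[[[0,0,0],[0.0027,0.0111,0.0027]],[[0.004,0,0.004],[0.0027,0.0111,0.0027]],[[0.0072,0,0.0074],[0.0027,0.0111,0.0027]],[[0.0072,0,0.0074],[0.0027,0.0111,0.0027]],[[0.0072,0,0.0074],[0.0027,0.0111,0.0027]]]'; python3 r.py 0 -1; python3 -c "
from rig import observe;import numpy as np
s=observe();print(np.round(s['q'],1))"
```

```text
time_s: 11.55
position: [0.4984, -0.253, 0.1802]
tool_rot: [[-0.686, 0.346, 0.64], [0.252, 0.938, -0.237], [-0.682, -0.001, -0.731]]
ft_force: [1.0, -4.6, -5.4]
grip_width: 0.0449
gripper_force: 104.1
block-ish in rest frame [ 0.1 -0.3  2.5]
shift [0.0036, 0.0006, 0.0035] turn [-0.003, -0.0109, -0.0028] mm 3 deg 2.1
shift [0.0049, 0.0006, 0.005] turn [-0.003, -0.0109, -0.0028] mm 4 deg 2.1
[ -47.7   14.4  109.7   49.8   24.3 -158. ]
```

```bash
python3 -m handwheel '[[[0,-0.002,0],[0,0,0]],[[0.002,-0.002,0.002],[0,0,0]],[[0.003,-0.002,0.003],[0,0,0]],[[0.003,-0.002,0.003],[0,0,0]]]'; python3 r.py
```

```text
time_s: 11.95
position: [0.4981, -0.2533, 0.1791]
tool_rot: [[-0.685, 0.345, 0.641], [0.252, 0.939, -0.236], [-0.684, -0.0, -0.73]]
ft_force: [-5.4, 1.4, 4.7]
grip_width: 0.0445
gripper_force: 105.8
block-ish in rest frame [-0.  -0.7  1.4]
```

```bash
python3 -m handwheel '[[[0,0,0],[0,0,0]],[[0,0,0],[0,0,0]],[[0,0,0],[0,0,0]],[[0,0,0],[0,0,0]],[[0,0,-0.03],[0,0,0]],[[0,0,-0.09],[0,0,0]],[[0,0,-0.17],[0,0,0]],[[-0.05,0,-0.25],[0,0,0]],[[-0.1,0.05,-0.3],[0,0,0]],[[-0.1,0.1,-0.33],[0,0,0]]]' 1; python3 t.py -120 40 160 45 0; python3 - <<'E'
from h import *
from t import *
for n in("scene","side"):
    im,d=get_image(n);W=cloud(n,d);print(n);comps(W,.195,.222,(.42,.6,-.33,-.19));comps(W,.218,.232,(.4,.6,.1,.3))
    cv2.imwrite(f"pics/{n}6.png",im[:,:,::-1])
E
```

```text
time_s: 12.95
position: [0.4446, -0.181, 0.3374]
tool_rot: [[-0.682, 0.348, 0.643], [0.251, 0.938, -0.241], [-0.687, -0.003, -0.727]]
ft_force: [0.3, 0.2, -0.4]
grip_width: 0.0852
gripper_force: 0.0
now home-frame mm [ -39.7 -261.3  157.4] F [ 0.3  0.3 -0.4] t 12.95 grip 0.08517546118037296 0.0
shift [0.222, 0.5399, -0.2193] turn [-0.0591, -0.009, -0.0595] mm 312 deg 15.2
scene
[413 253  26  21] (array([ 501. , -250.6]), array([45.6, 54.4]), 67.95, 379) z 0.2066
[222 334  21  33] (array([488.8, 190.5]), array([32.3, 61.3]), 60.06, 332) z 0.2251
side
[327 198  33  19] (array([ 509.6, -255.2]), array([52.6, 75.7]), 68.15, 402) z 0.2049
[328 322  44  31] (array([479. , 186.3]), array([49.2, 75.5]), 69.63, 782) z 0.2248
```

```bash
python3 t.py -140 -60 190 0 0
```

```text
now home-frame mm [ -40.5 -258.4  155.3] F [ 0.3 -0.6 -0.3] t 13.05 grip 0.08544684677895432 0.0
shift [0.166, 0.3327, -0.2521] turn [-0.0316, 0.2388, -0.078] mm 225 deg 45.6
```

```bash
python3 -m handwheel '[[[0.05,0.03,-0.08],[0,0,0]],[[0.1,0.07,-0.15],[-0.005,0.04,-0.013]],[[0.15,0.13,-0.22],[-0.01,0.08,-0.026]],[[0.166,0.2,-0.252],[-0.016,0.12,-0.039]],[[0.166,0.27,-0.252],[-0.021,0.16,-0.052]],[[0.166,0.3327,-0.2521],[-0.027,0.2,-0.065]],[[0.166,0.3327,-0.2521],[-0.0316,0.2388,-0.078]],[[0.166,0.3327,-0.2521],[-0.0316,0.2388,-0.078]]]'; python3 t.py -38.8 107 110 0 -17.6;
```

```text
time_s: 13.85
position: [0.3655, 0.0267, 0.367]
tool_rot: [[-0.996, 0.091, -0.008], [0.091, 0.996, 0.005], [0.009, 0.004, -1.0]]
ft_force: [0.5, -0.7, -0.3]
grip_width: 0.0856
gripper_force: 0.0
now home-frame mm [-137.5  -61.6  187. ] F [ 0.5 -0.7 -0.3] t 13.85 grip 0.08561284847624423 0.0
shift [-0.1988, 0.3365, 0.1537] turn [0.0009, -0.0029, 0.0979] mm 210 deg 17.6
```

```bash
python3 -m handwheel '[[[0,0.08,0],[0,0,0.03]],[[0,0.17,0],[0,0,0.06]],[[-0.02,0.26,0],[0,0,0.098]],[[-0.1,0.33,0.02],[0,0,0.098]],[[-0.17,0.3365,0.08],[0,-0.002,0.098]],[[-0.1988,0.3365,0.14],[0,-0.002,0.098]],[[-0.1988,0.3365,0.1537],[0,-0.002,0.098]],[[-0.1988,0.3365,0.1537],[0,-0.002,0.098]]]'; python3 t.py -38.8 107 11 0 -17.6;python3 - <<'E'
from h import *
im,d=get_image("scene");W=cloud("scene",d);comps(W,.195,.222,(.42,.6,-.33,-.19))
im,d=get_image("side");W=cloud("side",d);comps(W,.195,.222,(.42,.6,-.33,-.19))
E
```

```text
time_s: 14.65
position: [0.4775, 0.1842, 0.2915]
tool_rot: [[-0.92, 0.393, 0.002], [0.393, 0.92, 0.002], [-0.001, 0.002, -1.0]]
ft_force: [-0.9, -0.2, 0.4]
grip_width: 0.0857
gripper_force: 0.0
now home-frame mm [-40.3 105.4 111.5] F [-0.9 -0.2  0.4] t 14.65 grip 0.08569540599835634 0.0
shift [-0.0017, 0.0034, 0.201] turn [0.0008, 0.0003, -0.0016] mm 101 deg 0.3
[411 243  32  31] (array([ 510.2, -255.2]), array([46.7, 75.8]), 70.49, 669) z 0.2068
[327 201   6  11] (array([ 544.1, -253.5]), array([12.9, 32.6]), 3.66, 44) z 0.2042
```

The setting block sits flat in the rest, about 2 mm and 5° off centre and inside the limits. Now I lower onto the part.

```bash
python3 -m handwheel '[[[-0.0017,0.0034,0.05],[0,0,0]],[[-0.0017,0.0034,0.12],[0,0,0]],[[-0.0017,0.0034,0.17],[0,0,0]],[[-0.0017,0.0034,0.195],[0,0,0]],[[-0.0017,0.0034,0.201],[0,0,0]],[[-0.0017,0.0034,0.201],[0,0,0]]]' && python3 t.py -38.8 107 11 0 -17.6 && python3 -m handwheel '[[[0,0,0],[0,0,0]],[[0,0,0],[0,0,0]],[[0,0,0],[0,0,0]],[[0,0,0],[0,0,0]],[[0,0,0],[0,0,0]],[[0,0,0],[0,0,0]]]' 0 40; python3 t.py -78 50 11 0 -8;python3 t.py -78 0 11 0 0
```

```text
time_s: 15.35
position: [0.4802, 0.1863, 0.1928]
tool_rot: [[-0.92, 0.392, 0.005], [0.392, 0.92, 0.002], [-0.004, 0.004, -1.0]]
ft_force: [-0.5, -0.9, 0.2]
grip_width: 0.0857
gripper_force: 0.0
now home-frame mm [-37.8 107.8  12.8] F [-0.4 -1.   0.2] t 15.35 grip 0.08565744865501793 0.0
shift [0.0014, -0.0022, 0.0035] turn [0.0013, 0.0013, -0.0011] mm 2 deg 0.4
time_s: 15.95
position: [0.4801, 0.1861, 0.1922]
tool_rot: [[-0.92, 0.391, 0.004], [0.391, 0.92, 0.001], [-0.003, 0.003, -1.0]]
ft_force: [-2.1, -2.4, 3.8]
grip_width: 0.0455
gripper_force: 43.1
now home-frame mm [-37.9 107.6  12.2] F [-1.9 -2.6  3.8] t 15.95 grip 0.045487443420890894 43.13739717006683
shift [0.0413, -0.1341, 0.0019] turn [0.0007, 0.0011, -0.0544] mm 70 deg 9.8
now home-frame mm [-37.9 107.6  12.2] F [-1.9 -2.6  3.8] t 15.95 grip 0.045487443420890894 43.13739717006683
shift [0.0107, -0.2294, 0.0018] turn [0.0007, 0.0012, -0.0988] mm 115 deg 17.8
```

```bash
python3 -m handwheel '[[[0.012,-0.03,0],[0,0,-0.01]],[[0.026,-0.07,0],[0,0,-0.028]],[[0.038,-0.11,0],[0,0,-0.045]],[[0.037,-0.145,0],[0,0,-0.062]],[[0.028,-0.18,0],[0,0,-0.08]],[[0.018,-0.21,0],[0,0,-0.095]],[[0.0107,-0.2294,0],[0,0,-0.0988]],[[0.0107,-0.2294,0],[0,0,-0.0988]],[[0.0107,-0.2294,0],[0,0,-0.0988]]]'; python3 t.py -78 0 11 0 0
```

```text
time_s: 16.85
position: [0.4307, 0.0822, 0.1922]
tool_rot: [[-0.996, 0.092, 0.005], [0.092, 0.996, 0.0], [-0.005, 0.001, -1.0]]
ft_force: [-2.0, -3.5, 8.5]
grip_width: 0.0457
gripper_force: 44.1
now home-frame mm [-77.6  -0.4  12.2] F [-1.7 -3.7  8.5] t 16.85 grip 0.04570433147000653 44.09495651721954
shift [0.0008, 0.0007, 0.0024] turn [0.0003, 0.0017, -0.0001] mm 1 deg 0.3
```

```bash
python3 -m handwheel '[[[0,0,0],[0,0,0]],[[0,0,0],[0,0,0]],[[0,0,0],[0,0,0]],[[0,0,-0.05],[0,0,0]],[[0,0,-0.14],[0,0,0]],[[0.04,0,-0.2],[0,-0.04,0]],[[0.1,0,-0.2],[0,-0.08,0]],[[0.16,0,-0.19],[0,-0.12,0]],[[0.17,0,-0.18],[0,-0.16,0]],[[0.17,0,-0.17],[0,-0.2,0]]]' 1; python3 t.py -149 0 73 45; python3 - <<'E'
from h import *
from t import *
for n in("scene","side"):
    W=cloud(n,get_image(n)[1]);comps(W,.219,.231,(.36,.56,.0,.2))
print(tcp(-78,0,0)[0])
E
```

```text
time_s: 17.85
position: [0.3442, 0.0908, 0.2762]
tool_rot: [[-0.8, 0.091, 0.593], [0.074, 0.996, -0.053], [-0.596, 0.002, -0.803]]
ft_force: [2.3, 0.1, 0.5]
grip_width: 0.0854
gripper_force: 0.0
now home-frame mm [-164.6    0.3   96.2] F [2.3 0.3 0.5] t 17.85 grip 0.08541929576932385 0.0
shift [0.0026, -0.0007, 0.0558] turn [0.0006, -0.0469, -0.0003] mm 28 deg 8.4
[283 328  40  45] (array([430.3,  82.1]), array([45.1, 74.9]), 84.53, 1020) z 0.225
[356 288  38  23] (array([430.2,  82.6]), array([52.3, 74.4]), 84.93, 641) z 0.2249
[0.43032722 0.08263713 0.18      ]
```

```bash
python3 -m handwheel '[[[0.0026,-0.0007,0.03],[0,-0.047,0]],[[0.0026,-0.0007,0.0558],[0,-0.047,0]],[[0.0026,-0.0007,0.0558],[0,-0.047,0]],[[0.0026,-0.0007,0.0558],[0,-0.047,0]]]'; python3 t.py -92 0 16 45
```

```text
time_s: 18.35
position: [0.3615, 0.0887, 0.253]
tool_rot: [[-0.71, 0.092, 0.698], [0.067, 0.996, -0.063], [-0.701, 0.002, -0.714]]
ft_force: [-0.6, 1.5, -0.8]
grip_width: 0.0856
gripper_force: 0.0
now home-frame mm [-147.1   -0.3   73. ] F [-0.8  1.5 -0.8] t 18.35 grip 0.08561815522369082 0.0
shift [0.0013, 0.0004, 0.1585] turn [0.0003, -0.0029, -0.0005] mm 79 deg 0.5
```

```bash
python3 -m handwheel '[[[0.001,0,0.04],[0,-0.003,0]],[[0.001,0,0.09],[0,-0.003,0]],[[0.001,0,0.13],[0,-0.003,0]],[[0.001,0,0.158],[0,-0.003,0]],[[0.001,0,0.158],[0,-0.003,0]]]' && python3 t.py -92 0 16 45 && python3 -m handwheel '[[[0,0,0],[0,0,0]],[[0,0,0],[0,0,0]],[[0,0,0],[0,0,0]],[[0,0,0],[0,0,0]],[[0,0,0],[0,0,0]],[[0,0,0],[0,0,0]]]' 0 50; python3 t.py -44 0 16 45;python3 t.py -14 0 16 45
```

```text
time_s: 18.85
position: [0.4172, 0.0837, 0.1992]
tool_rot: [[-0.706, 0.092, 0.702], [0.067, 0.996, -0.064], [-0.705, 0.002, -0.709]]
ft_force: [-0.5, 0.4, 1.2]
grip_width: 0.0854
gripper_force: 0.0
now home-frame mm [-91.2  -0.1  19.2] F [-0.5  0.4  1.2] t 18.85 grip 0.08535092815975706 0.0
shift [0.0056, 0.0003, 0.0034] turn [0.0002, -0.0009, -0.0005] mm 3 deg 0.2
time_s: 19.45
position: [0.4153, 0.0841, 0.2]
tool_rot: [[-0.703, 0.092, 0.705], [0.066, 0.996, -0.064], [-0.708, 0.002, -0.707]]
ft_force: [-5.1, -1.1, 6.1]
grip_width: 0.0451
gripper_force: 51.4
now home-frame mm [-93.    0.1  20. ] F [-5.  -1.5  6.1] t 19.45 grip 0.04505958021842541 51.37980759143829
shift [-0.0636, -0.0002, 0.0751] turn [0.0003, 0.0003, -0.0004] mm 49 deg 0.1
now home-frame mm [-93.    0.1  20. ] F [-5.  -1.5  6.1] t 19.45 grip 0.04505958021842541 51.37980759143829
shift [-0.106, -0.0002, 0.1176] turn [0.0003, 0.0003, -0.0004] mm 79 deg 0.1
```

```bash
python3 -m handwheel '[[[-0.012,0,0.012],[0,0,0]],[[-0.026,0,0.026],[0,0,0]],[[-0.04,0,0.04],[0,0,0]],[[-0.054,0,0.054],[0,0,0]],[[-0.068,0,0.068],[0,0,0]],[[-0.08,0,0.08],[0,0,0]],[[-0.092,0,0.092],[0,0,0]],[[-0.1,0,0.1],[0,0,0]],[[-0.104,0,0.104],[0,0,0]],[[-0.104,0,0.104],[0,0,0]]]'; python3 t.py
```

```text
time_s: 20.45
position: [0.4888, 0.0775, 0.2]
tool_rot: [[-0.704, 0.091, 0.705], [0.066, 0.996, -0.064], [-0.708, 0.002, -0.707]]
ft_force: [-1.3, 2.0, 3.9]
grip_width: 0.0454
gripper_force: 51.1
now home-frame mm [-19.3   0.2  20. ] F [-1.4  1.8  3.9] t 20.45 grip 0.04542881923203196 51.067657470703125
```

```bash
python3 -m handwheel '[[[-0.002,0,0.002],[0,0,0]],[[-0.004,0,0.004],[0,0,0]],[[-0.0056,0,0.0056],[0,0,0]],[[-0.0056,0,0.0056],[0,0,0]]]'; python3 t.py;  python3 -m handwheel '[[[-0.0015,0,0.0015],[0,0,0]],[[-0.003,0,0.003],[0,0,0]],[[-0.003,0,0.003],[0,0,0]]]'; python3 t.py
```

```text
time_s: 20.85
position: [0.4922, 0.0772, 0.2]
tool_rot: [[-0.704, 0.091, 0.705], [0.066, 0.996, -0.063], [-0.707, 0.002, -0.707]]
ft_force: [-8.3, 1.3, 8.6]
grip_width: 0.0451
gripper_force: 52.2
now home-frame mm [-15.8   0.2  20. ] F [-8.4  0.6  8.6] t 20.85 grip 0.04511778111960507 52.240732312202454
time_s: 21.15
position: [0.4927, 0.0772, 0.2]
tool_rot: [[-0.705, 0.091, 0.704], [0.066, 0.996, -0.063], [-0.706, 0.001, -0.708]]
ft_force: [-27.9, -0.9, 22.0]
grip_width: 0.0449
gripper_force: 54.8
now home-frame mm [-15.4   0.3  20. ] F [-27.7  -3.4  22. ] t 21.15 grip 0.04491798978814235 54.800097942352295
```

```bash
python3 -m handwheel '[[[0,0,0],[0,0,0]],[[0,0,0],[0,0,0]],[[0,0,0],[0,0,0]],[[0,0,-0.02],[0,0,0]],[[0,0,-0.08],[0,0,0]],[[0,0,-0.16],[0,0,0]],[[0,0,-0.24],[0,0,0]],[[0,0,-0.3],[0,0.04,0]],[[-0.04,-0.05,-0.34],[0,0.08,0]],[[-0.08,-0.1,-0.36],[0,0.12,0]]]' 1; python3 t.py -80 -160 230 0 0; python3 - <<'E'
from h import *
from t import *
for n in("scene","side"):
    im,d=get_image(n);cv2.imwrite(f"pics/{n}7.png",im[:,:,::-1])
    W=cloud(n,d);comps(W,.219,.229,(.4,.56,.0,.2));L=Ro.from_euler('z',YC,degrees=True).inv().apply(W.reshape(-1,3)*1000-H)
    m=(L[:,0]>50)&(L[:,0]<170)&(L[:,1]>-110)&(L[:,1]<-30)&(L[:,2]>65)&(L[:,2]<250);print(m.sum(),np.percentile(L[m],[0,50,100],axis=0).round().tolist())
a=cv2.imread("pics/scene7.png")[200:350,220:420];cv2.imwrite("pics/c7.png",cv2.resize(a,None,fx=4,fy=4))
E
```

```text
time_s: 22.15
position: [0.3901, 0.0441, 0.3482]
tool_rot: [[-0.892, 0.092, 0.442], [0.082, 0.996, -0.042], [-0.444, -0.001, -0.896]]
ft_force: [1.1, 0.6, 0.1]
grip_width: 0.0851
gripper_force: 0.0
now home-frame mm [-114.5  -42.1  168.2] F [1.1 0.7 0.1] t 22.15 grip 0.08513538596378341 0.0
shift [-0.1165, -0.236, -0.0798] turn [-0.0005, 0.1463, 0.0] mm 137 deg 26.3
[269 304  30  32] (array([507. ,  81.1]), array([33.6, 73.1]), 84.52, 363) z 0.2249
122 [[50.0, -72.0, 115.0], [60.0, -60.0, 137.0], [73.0, -52.0, 146.0]]
[319 287  38  19] (array([507.9,  76.9]), array([49.7, 75.2]), 86.97, 410) z 0.2248
87 [[51.0, -67.0, 116.0], [61.0, -58.0, 136.0], [73.0, -49.0, 144.0]]
```

View pics/c7.png

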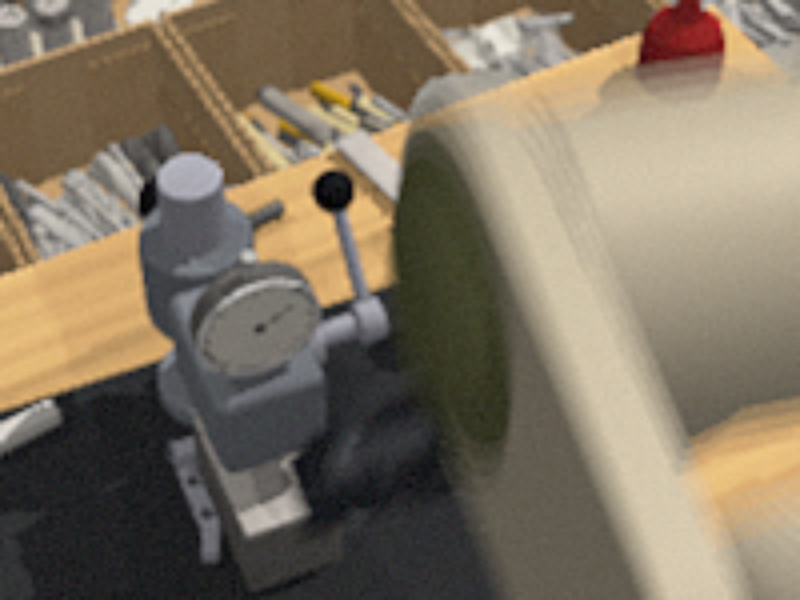

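The crop shows the part under the head with its end standing out at (275,520), the lever still back with the ball at (333,190), and clear space behind the ball. Next I go over and behind the ball with shut fingers.

```bash
python3 t.py -80 -72 225; python3 t.py 105 -72 225
```

```text
now home-frame mm [-110.5  -44.9  170.5] F [1.1 0.3 1. ] t 22.25 grip 0.08568070148462294 0.0
shift [-0.1036, -0.0542, -0.0697] turn [-0.0015, 0.1481, -0.0018] mm 68 deg 26.7
now home-frame mm [-110.5  -44.9  170.5] F [1.1 0.3 1. ] t 22.25 grip 0.08568070148462294 0.0
shift [-0.4342, -0.0518, 0.0963] turn [-0.0015, 0.1481, -0.0018] mm 224 deg 26.7
```

```bash
python3 -m handwheel '[[[-0.05,-0.02,-0.04],[0,0.04,0]],[[-0.1036,-0.054,-0.07],[0,0.08,0]],[[-0.1036,-0.054,-0.07],[0,0.12,0]],[[-0.13,-0.054,-0.055],[0,0.148,0]],[[-0.2,-0.054,-0.02],[0,0.148,0]],[[-0.27,-0.053,0.015],[0,0.148,0]],[[-0.34,-0.053,0.05],[0,0.148,0]],[[-0.41,-0.052,0.085],[0,0.148,0]],[[-0.434,-0.052,0.0963],[0,0.148,0]],[[-0.434,-0.052,0.0963],[0,0.148,0]]]' 0 60; python3 t.py 105 -72 131
```

```text
time_s: 23.25
position: [0.6057, -0.0031, 0.3979]
tool_rot: [[-0.995, 0.095, -0.006], [0.095, 0.995, -0.001], [0.005, -0.002, -1.0]]
ft_force: [-0.8, 0.1, -0.1]
grip_width: 0.0001
gripper_force: 0.0
now home-frame mm [104.5 -69.3 217.9] F [-0.8  0.  -0.1] t 23.25 grip 6.509842434892684e-05 0.0
shift [-0.002, -0.005, 0.1739] turn [-0.0006, -0.0017, -0.0012] mm 87 deg 0.4
```

```bash
python3 -m handwheel '[[[-0.002,-0.005,0.08],[0,0,0]],[[-0.002,-0.005,0.15],[0,0,0]],[[-0.002,-0.005,0.174],[0,0,0]],[[-0.002,-0.005,0.174],[0,0,0]],[[0.03,-0.005,0.174],[0,0,0]],[[0.06,-0.005,0.174],[0,0,0]],[[0.09,-0.005,0.174],[0,0,0]],[[0.12,-0.005,0.174],[0,0,0]],[[0.15,-0.005,0.174],[0,0,0]],[[0.15,-0.005,0.174],[0,0,0]]]'; python3 t.py 10 -72 131
```

```text
time_s: 24.25
position: [0.5281, 0.0016, 0.3155]
tool_rot: [[-0.995, 0.095, 0.001], [0.095, 0.995, -0.003], [-0.001, -0.003, -1.0]]
ft_force: [0.1, -0.3, 0.6]
grip_width: -0.0
gripper_force: 0.0
now home-frame mm [ 26.8 -71.7 135.5] F [ 0.1 -0.2  0.6] t 24.25 grip -1.6575471536158745e-05 0.0
shift [0.0336, -0.0006, 0.0091] turn [-0.0009, 0.0003, -0.0012] mm 17 deg 0.3
```

```bash
python3 -m handwheel '[[[0.015,0,0.006],[0,0,0]],[[0.026,0,0.006],[0,0,0]],[[0.034,0,0.006],[0,0,0]],[[0.034,0,0.006],[0,0,0]]]'; python3 t.py; python3 -m handwheel '[[[0.003,0,0],[0,0,0]],[[0.006,0,0],[0,0,0]],[[0.006,0,0],[0,0,0]]]'; python3 t.py
```

```text
time_s: 24.65
position: [0.5122, 0.0028, 0.3103]
tool_rot: [[-0.995, 0.096, -0.003], [0.096, 0.995, -0.002], [0.003, -0.002, -1.0]]
ft_force: [0.6, -1.0, 0.4]
grip_width: 0.0
gripper_force: 0.1
now home-frame mm [ 10.9 -72.  130.3] F [ 0.7 -0.9  0.4] t 24.65 grip 2.8262040731888472e-05 0.10945494286715984
time_s: 24.95
position: [0.5096, 0.003, 0.3102]
tool_rot: [[-0.995, 0.096, -0.003], [0.096, 0.995, -0.002], [0.003, -0.002, -1.0]]
ft_force: [2.0, -0.8, -1.1]
grip_width: 0.0001
gripper_force: 0.9
now home-frame mm [  8.2 -72.  130.2] F [ 2.1 -0.6 -1.1] t 24.95 grip 5.478191333272647e-05 0.864730104804039
```

```bash
for i in 1; do python3 -m handwheel '[[[0.003,0,0],[0,0,0]],[[0.005,0,0],[0,0,0]],[[0.005,0,0],[0,0,0]]]' | grep ft; python3 t.py; python3 -m handwheel '[[[0.002,0,0],[0,0,0]],[[0.004,0,0],[0,0,0]],[[0.004,0,0],[0,0,0]]]'|grep ft; python3 t.py; done
python3 - <<'E'
from h import *
from t import *
L=Ro.from_euler('z',YC,degrees=True).inv().apply(cloud("side",get_image("side")[1]).reshape(-1,3)*1000-H)
m=(L[:,0]>-40)&(L[:,0]<5)&(L[:,1]>-72)&(L[:,1]<-45)&(L[:,2]>125)&(L[:,2]<150);print(m.sum(),np.percentile(L[m],[2,50,98],axis=0).round(1).tolist())
E
```

```text
ft_force: [3.1, -2.0, -3.3]
now home-frame mm [  5.8 -72.1 130.2] F [ 3.3 -1.7 -3.3] t 25.25 grip 8.413276238349814e-05 2.0465965569019318
ft_force: [5.8, -2.9, -4.5]
now home-frame mm [  4.  -72.3 130.2] F [ 6.1 -2.3 -4.5] t 25.55 grip 0.00011661390966114416 3.049665614962578
110 [[-23.6, -66.1, 127.1], [-11.2, -58.1, 138.7], [3.4, -50.3, 147.7]]
```

```bash
python3 -m handwheel '[[[-0.02,0,0],[0,0,0]],[[-0.08,0,0],[0,0,0]],[[-0.1,0,-0.04],[0,0,0]],[[-0.1,0,-0.12],[0,0,0]],[[-0.1,-0.05,-0.2],[0,0,0]],[[-0.05,-0.14,-0.22],[0,0,0]],[[0.03,-0.23,-0.22],[0,0,0]],[[0.12,-0.26,-0.22],[0,0,0]],[[0.21,-0.26,-0.22],[0,0,0]],[[0.3,-0.26,-0.22],[0,0,0]]]'; python3 -m handwheel '[[[0.05,-0.07,-0.05],[0,0,0]],[[0.1,-0.14,-0.1],[0,0,0]],[[0.1,-0.14,-0.1],[0,0,0]]]'; python3 - <<'E'
from h import *
from t import *
for n in("scene","side"):
    im,d=get_image(n);cv2.imwrite(f"pics/{n}8.png",im[:,:,::-1]);W=cloud(n,d);print(n)
    comps(W,.219,.229,(.4,.6,-.1,.2));comps(W,.198,.213,(.42,.6,-.33,-.19))
    L=Ro.from_euler('z',YC,degrees=True).inv().apply(W.reshape(-1,3)*1000-H)
    m=(L[:,0]>-40)&(L[:,0]<80)&(L[:,1]>-76)&(L[:,1]<-45)&(L[:,2]>120)&(L[:,2]<150);print(m.sum(),np.percentile(L[m],[2,50,98],axis=0).round(1).tolist())
a=cv2.imread("pics/side8.png")[180:400,210:450];cv2.imwrite("pics/c8.png",cv2.resize(a,None,fx=2.7,fy=2.7))
E
```

```text
time_s: 26.6
position: [0.3419, -0.1112, 0.421]
tool_rot: [[-0.995, 0.096, -0.004], [0.096, 0.995, -0.001], [0.003, -0.001, -1.0]]
ft_force: [0.5, -0.1, 1.4]
grip_width: -0.0003
gripper_force: 0.0
time_s: 26.9
position: [0.2853, -0.179, 0.474]
tool_rot: [[-0.995, 0.103, -0.001], [0.103, 0.995, -0.006], [-0.0, -0.006, -1.0]]
ft_force: [0.0, -0.1, -0.7]
grip_width: -0.0002
gripper_force: 0.0
scene
[411 243  32  30] (array([ 510. , -255.2]), array([46.3, 74.6]), 69.94, 631) z 0.2069Traceback (most recent call last):
  File "<stdin>", line 7, in <module>
    return _quantile_unchecked(
        a, q, axis, out, overwrite_input, method, keepdims, weights)
    return _ureduce(a,
                    func=_quantile_ureduce_func,
    ...<5 lines>...
                    overwrite_input=overwrite_input,
                    method=method)
    r = func(a, **kwargs)
    result = _quantile(arr,
                       quantiles=q,
    ...<2 lines>...
                       out=out,
                       weights=wgt)
    slices_having_nans = np.isnan(arr[-1, ...])
                                  ~~~^^^^^^^^^
IndexError: index -1 is out of bounds for axis 0 with size 0
```

Arm hides the scene camera; use the side camera only, once the arm is still.

```bash
python3 - <<'E'
from h import *
from t import *
im,d=get_image("side");W=cloud("side",d)
comps(W,.219,.229,(.4,.6,-.1,.2));comps(W,.198,.213,(.42,.6,-.33,-.19))
L=Ro.from_euler('z',YC,degrees=True).inv().apply(W.reshape(-1,3)*1000-H)
m=(L[:,0]>-40)&(L[:,0]<80)&(L[:,1]>-76)&(L[:,1]<-45)&(L[:,2]>120)&(L[:,2]<150);print(m.sum(),np.percentile(L[m],[2,50,98],axis=0).round(1).tolist())
cv2.imwrite("pics/c8.png",cv2.resize(im[180:400,210:450,::-1],None,fx=2.7,fy=2.7))
E
```

```text
[310 246  10   6] (array([566.6, -60.2]), array([20.9,  8.8]), 10.67, 34) z 0.2243
[319 287  38  20] (array([507.8,  75.4]), array([50.7, 74.2]), 83.31, 411) z 0.2252
[294 290  12   6] (array([586.8,  78.9]), array([23.1,  9.3]), 9.03, 33) z 0.2242
[327 198  33  19] (array([ 509.9, -253.5]), array([52.1, 75.3]), 73.85, 380) z 0.2051
80 [[-23.6, -64.6, 124.5], [-14.6, -56.8, 137.6], [-5.1, -50.7, 144.2]]
```

View pics/c8.png

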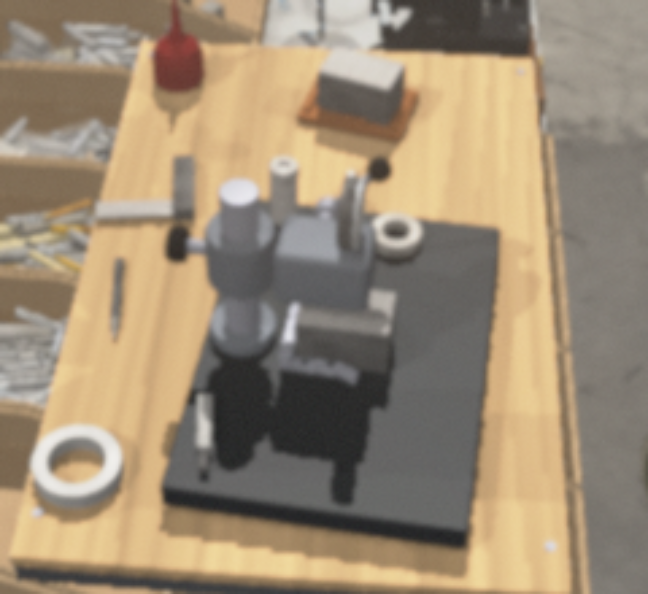

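The crop shows the part home under the head at (345,325) and the lever forward with its ball at (378,167). The setting block is in its rest at (360,85), the bystanders have not moved and the robot is clear.

```bash
python3 -c "
from rig import close_job;print(close_job())"
```

```text
the job is handed in; nothing more can be done
None
```

I handed the job in at about 27 s, and the hand-in returned no verdict: the last image shows the part home under the tip, the lever forward, the setting block flat in its rest (about 2–4 mm and 5° off centre) and no gauge or tool visibly moved.

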